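# Set the worn gate valve on the water can half a turn open

## Robot

A 6-joint arm with a two-finger parallel gripper is mounted at the origin on the work surface. World frame = base frame: x ahead of the robot, y to its left, z up, the work surface at z = 0. Lengths are in m, angles in rad, forces in N, time in s.
With the tool pointing down it reaches from about 0.25 to 0.725 m from the base axis. Payload 9.7 kg.
Tool frame: the origin (TCP) lies on the centre line of the jaws, within the pads' length; the fingertips stand 11 mm ahead of it and the grasp point (between the pads) lies 8 mm behind it (robot.finger_overhang is the distance from the TCP to the fingertips, in m); z points along the fingers, y is the line along which they close (so a half turn about z gives the same grasp; the last joint's range is limited). The gripper opens to 85 mm and grips with 20 to 120 N. Pads are 22 mm wide; open, the fingers measure 114 mm over their backs; the gripper's body (76 mm by 85 mm) begins 54 mm behind the grasp point. The pads swing forward as they close: fully open they stand 13 mm farther back than shut.
Start: joints at [-1.265, 0.087, 0.176, 1.66, 0, 1.571], TCP at [0.166, -0.524, 0.242] pointing down, gripper open.
Joint ranges: [-3.13, 3.13], [-0.85, 1.81], [-1.15, 1.24], [-2.2, 2.28], [-1.44, 1.52], [-3.14, 3.14]. Speed limits (rad/s): [2.22, 2.22, 2.57, 3.14, 3.14, 3.14].

## Interface

Orientations are given as [roll, pitch, yaw] about the fixed x, y, z axes, in that order (R = Rz(yaw) Ry(pitch) Rx(roll)).
In Python, from workcell import robot gives the robot as it stands.
- The arm moves only by the tool servo_tool, never from a script. Its argument "plan" is a list of rows, each an object with "fingers": the closure, from 0 (fully open) to 1 (shut); "slide": the shift along the tool's x, y, z as a fraction of full scale, a list of three; "angular": the turn, a rotation vector about the tool's x, y, z as a fraction of full scale, a list of three. A call has 1 to 20 rows; each row shifts and turns the commanded pose from where the row before left it, along the tool's axes as they then stand; what a row does not reach is not made up. Full scale, the value 1, is 15 cm for a shift and 180 degrees for a turn. A row lasts 1/10 s, in which the tool goes at most 50 mm and 8.59 degrees, less where a joint would pass 70% of its speed; a pose out of reach is approached as far as the arm can. A call with a number of a shift or a turn outside -1 to 1 is refused whole. A call with a gripper value outside its range is refused whole. The fingers move at their own pace and stop on an object; the grip force is fixed at half the most. Time passes only in rows, so rows that do not move let the fingers close. It gives the time, the measured TCP pose, the force, the opening and the grip force at its end, in the units of the state.
- robot.sense(): the state, without advancing time (a new reading comes with each control period).
- robot.grab_frame(name): name is "scene" or "top"; returns a dict with "img" (420x560x3 uint8, red, green, blue), "fx", "fy", "cx", "cy" (pixels), "k1" (the pictures are not rectified: a ray, as slopes to the right and down, at radius r is drawn at 1 + k1 r^2 times it, then the intrinsics apply), "cam_to_world" (4x4, takes a point from camera to world coordinates). Camera axes: x right, y down, z forward; pixel columns grow to the right and rows downward; lengths in m; the calibration is good to about 2 mm. A picture is of the moment at which its call begins. There is no depth.
- robot.finish_job(): hands the job in; it is judged then, once.
Trained networks look in a picture, given as the dict that the camera call returned (one of the last four; its "shot" number tells which), for a name from the list of things; names that differ only in an ending like _2 or _b are one class to them, and where a whole thing is asked for, a point or a joint stands for the part that bears it (a point fixed in the world has none). Each returns a list of dicts, best first, with "confidence" (0 to 1); they miss things now and then, are a little off and sometimes report something else, mostly with a low value. They report only what shows in the picture. A call takes as long as a camera call.
- robot.find_in(picture, query): "xyz" ([x, y, z] in m, in world coordinates, good to about 4 mm: the middle of the surface that is visible of it).
- robot.silhouettes(picture, query): "mask" (420x560 bool, what is visible of it).
The state is a dict: "time_s": time; "joint_pos": joint angles; "joint_velocities": joint speeds; "joint_efforts": joint torques, N m; "eef_pos": TCP position; "eef_rot": TCP orientation; "force": force on the tool from outside, world axes, zero at the start; "moment": the same for the moment, N m; "opening": opening from 0.0 (shut) to 1.0 (fully open); "grip_force": force on a finger pad.
Only numpy, scipy, OpenCV 4.12 (cv2) and the standard library are available. Lean on these libraries where they do the work, as an engineer would, in place of code of your own. Each camera call takes 0.05 s, during which the arm holds its last target. There are 200 camera calls.

## Task

The gate valve on the blue water can has been left dribbling. Turn its red handwheel clockwise until the gate is fully shut on its seat, gently and without jamming it down, then open it by half a turn of the stem: the wheel is worn and turns loose for part of a turn before it moves the stem, and that slack does not count. Let go of the wheel, and leave the mug under the spout and the things on the crate where they stand.

Things in the scene. Friction and masses are not known exactly. Their poses are not given: they have to be found in the camera images.
- wheel_centre (a point): centre of the red handwheel: on its vertical axis, at mid-thickness of the rim, 190 mm above the table. Round rim 60 mm over all, 9 mm thick. For 26 mm below this point the valve is under 22 mm wide; the pipe runs level 70 mm below. +y points along the pipe to the can, whose wall stands 145 mm away and rises 135 mm above this point; -y to the spout. Clockwise from above shuts
- valve: the fixed water can on bricks, its pipe, brass gate valve and handwheel; origin on the table under the wheel's axis, axes as wheel_centre. The stem takes 0.25 N m to turn; in its slack the wheel runs nearly free (under 0.05 N m). The slack, part of a turn, is met at every reversal; at the start the wheel lies anywhere in it. The rim winds up springily, 4 N m per rad, before the stem moves
- wheel_mark (a point): dab of white paint on top of the rim, 25.5 mm from the wheel's axis; it turns with the wheel, and its x axis points radially outward
- mug_centre (a point): centre, half-way up, of the white enamel mug (80 mm across, 78 mm tall) that stands on the table under the spout. Leave it alone
- bell: chrome hand bell, 68 mm across, 95 mm tall, standing on the glass on the green crate (crate top 156 mm above the table); origin at the centre of its underside. Leave it alone
- mirror: small mirror in a pink plastic frame, 110 mm wide, 152 mm tall, standing on the glass; origin at the centre of its underside. Leave it alone
- comb: tortoiseshell plastic comb, 150 mm long, lying on the glass; origin at the middle of its underside. Leave it alone
- crate: upturned green plastic crate, 380 mm by 280 mm and 156 mm tall with the glass offcut on it; a wooden jewellery chest 180 mm tall is fixed on it near the side away from the valve. Origin at the centre of its underside, x along its long side. Fixed
- gate_mid (a point): middle of the gate, hidden inside the valve: 120 mm above the table when shut, 2 mm higher per turn of the stem, so the reading is too coarse to count by. Open by 0.05 to 0.35 turn at the start
- seat_ring (a point): the seat ring hidden inside the valve, 108 mm above the table, on which the gate shuts. There the resistance climbs from 0.35 N m on by about 2 N m per rad of the wheel: 0.4 to 0.55 N m is a gentle close, above 0.7 N m it jams; the ring then is pressed down by less than 0.1 mm

How it is judged:
By the outcome, as a careful person would: the job done as asked, in the order asked, and still so for the second after the job is handed in, with the robot touching nothing.
It also fails if it takes over 72 s, if anything falls off the work surface, if the arm or the gripper's body presses on something with over 40 N, if the wrist force passes 120 N, or if a joint passes its speed limit or range.

## Working session

There is one attempt and no reset: what is moved stays moved. The work goes in short steps, Python scripts to look and compute and a tool call to move; the robot and the scene stay as the last step left them, time stands still between calls to the robot, and variables do not carry over. Pictures are saved under pics/ and viewed, at most 10 in all, crops included, and the job is handed in when it is done.

Besides the shell and the picture viewer there is one more tool, called after "Call:" as name([rows], argument=value, ...), one row to a line, values as JSON. servo_tool: Moves the arm, as the interface text tells. Shift numbers are shares of 15 cm and turn numbers shares of 180 degrees, none past 1 either way. Its arguments: {"type":"object","properties":{"plan":{"type":"array","items":{"type":"object","properties":{"fingers":{"type":"number"},"slide":{"type":"array","items":{"type":"number","minimum":-1,"maximum":1}},"angular":{"type":"array","items":{"type":"number","minimum":-1,"maximum":1}}}}}},"required":["plan"]}

```bash
mkdir -p pics
python3 - <<'E'
from workcell import robot
import cv2
s=robot.sense();print({k:s[k] for k in s})
for n in ("scene","top"):
    p=robot.grab_frame(n);cv2.imwrite(f"pics/{n}0.png",p["img"][:,:,::-1]);print(n,p["fx"],p["k1"],p["cam_to_world"])
    for q in ("wheel_centre","wheel_mark","valve","mug_centre","bell","mirror","comb","crate"):
        r=robot.find_in(p,q);print(q,[(x["xyz"],x["confidence"]) for x in r[:2]])
E
```

```text
{'time_s': 0.0, 'joint_pos': array([-1.26501054e+00,  8.74904295e-02,  1.75144888e-01,  1.65979243e+00,
        2.71816965e-06,  1.57077335e+00]), 'joint_velocities': array([ 0.00091663, -0.00014253,  0.00103176, -0.00030028, -0.00078502,
       -0.00076532]), 'joint_efforts': array([ 4.00855439e-03, -5.20401299e+01,  4.64790416e+01,  1.68010883e-02,
        2.52598475e-04, -2.98403414e-06]), 'eef_pos': array([ 0.16551231, -0.52428978,  0.24157189]), 'eef_rot': array([-3.14025101e+00, -2.74899213e-06,  3.05808756e-01]), 'force': array([-0.38142341,  0.57986233, -0.75501486]), 'moment': array([-0.01814338,  0.00636401,  0.03991561]), 'grip_force': 0.0, 'opening': 1.0045592650809378}
scene 458.56387018797386 -0.033507252427279303 [[-0.82202912  0.41729325 -0.38747188  0.86765201]
 [ 0.56906304  0.57705105 -0.58581511  0.33525856]
 [-0.02086564 -0.70205301 -0.71181894  0.75923364]
 [ 0.          0.          0.          1.        ]]
wheel_centre [([0.5793, 0.273, 0.3131], 0.64)]
wheel_mark [([0.5992, 0.1338, 0.1914], 0.64)]
valve [([0.5797, 0.2727, 0.3181], 0.59)]
mug_centre [([0.6287, 0
[... 207 characters left out ...]
 -0.032376803004042796 [[ 2.71866860e-02 -9.77696241e-01  2.08256918e-01  3.04045095e-01]
 [-9.99630354e-01 -2.66317554e-02  5.46857903e-03 -1.81272841e-01]
 [ 1.99638128e-04 -2.08328609e-01 -9.78058869e-01  1.26393023e+00]
 [ 0.00000000e+00  0.00000000e+00  0.00000000e+00  1.00000000e+00]]
wheel_centre [([0.5271, 0.2856, 0.2737], 0.93)]
wheel_mark [([0.5943, 0.12, 0.1897], 0.57)]
valve [([0.5308, 0.2865, 0.2688], 0.58)]
mug_centre [([0.5261, -0.4817, 0.1629], 0.74), ([0.6216, 0.0336, 0.0188], 0.61)]
bell [([0.4679, -0.3297, 0.1819], 0.75), ([0.5923, 0.1211, 0.1921], 0.53)]
mirror [([0.6502, -0.33, 0.2438], 0.7)]
comb [([0.523, -0.481, 0.1607], 0.58)]
crate [([0.598, -0.4207, 0.1567], 0.67)]
```

View pics/scene0.png

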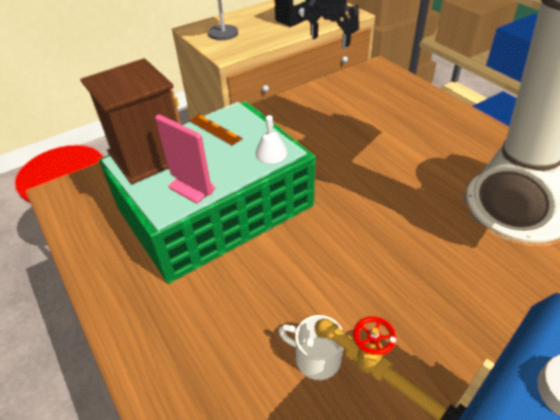

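View pics/top0.png

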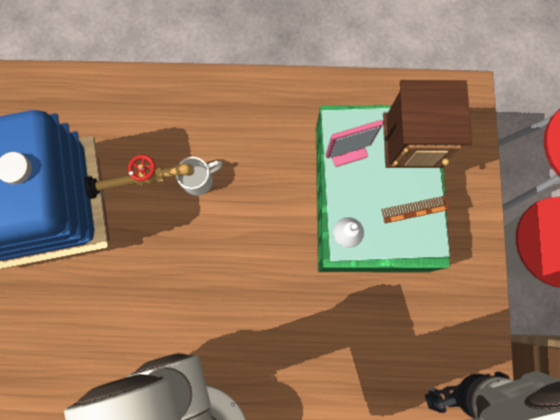

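Scene view: wheel at about (375,335), with its white mark near (374,334) and the mug at (318,348). Top view: wheel at (141,168), pipe running right to the spout over the mug at (195,175), can on the left (+y).

```bash
cat > h.py <<'E'
from workcell import robot
import cv2, numpy as np
def toplane(p,uv,z):
    K=np.array([[p["fx"],0,p["cx"]],[0,p["fy"],p["cy"]],[0,0,1]])
    u=cv2.undistortPoints(np.array(uv,float).reshape(-1,1,2),K,np.array([p["k1"],0,0,0])).reshape(-1,2)
    T=np.array(p["cam_to_world"]);d=np.c_[u,np.ones(len(u))]@T[:3,:3].T;o=T[:3,3]
    return (o+d*((z-o[2])/d[:,2])[:,None])[:,:2]
def wheel(n,z=0.1945,c0=(0.595,0.125)):
    p=robot.grab_frame(n);im=p["img"].astype(int)
    h,w=im.shape[:2];uv=np.stack(np.meshgrid(np.arange(w),np.arange(h)),-1).reshape(-1,2)
    xy=toplane(p,uv,z);near=np.hypot(*(xy-c0).T)<0.045
    px=im.reshape(-1,3);red=near&(px[:,0]>110)&(px[:,1]<70)&(px[:,2]<70)
    c,r=cv2.minEnclosingCircle(xy[red].astype(np.float32)*1000)
    wh=near&(px.min(1)>140)
    return p,np.array(c)/1000,r,xy[wh]
E
python3 - <<'E'
from h import *
for n in("scene","top"):
    p,c,r,w=wheel(n,0.190)
    print(n,c,r,len(w),w.mean(0) if len(w) else "")
    u,v={"scene":(375,335),"top":(141,168)}[n]
    im=p["img"][v-40:v+40,u-50:u+50,::-1];cv2.imwrite(f"pics/{n}z.png",cv2.resize(im,None,fx=7,fy=7,interpolation=cv2.INTER_CUBIC))
    print([(x["xyz"],x["confidence"]) for x in robot.find_in(p,"wheel_mark")])
E
```

```text
scene [0.5984455  0.13144768] 31.45586395263672 37 [0.58737019 0.14281819]
[]
top [0.59756702 0.12842242] 31.37265396118164 11 [0.58452085 0.15008503]
[([0.5952, 0.1214, 0.1909], 0.62)]
```

View pics/scenez.png

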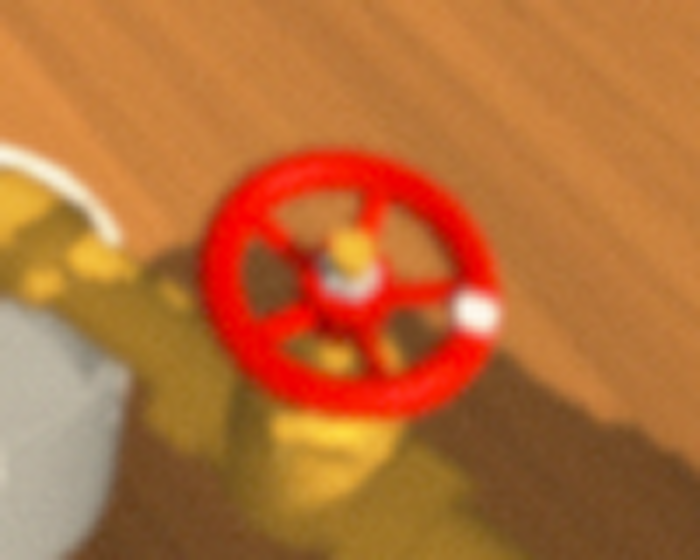

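Zoomed, the wheel is centred near crop (345,280), with the white mark on the rim at crop (476,312). That puts the centre at about (0.598, 0.130). I'm moving above it now.

Call:
servo_tool([
  {"fingers": 0, "slide": [0.1, -0.08, -0.1]},
  {"fingers": 0, "slide": [0.2, -0.16, -0.1]},
  {"fingers": 0, "slide": [0.2, -0.16, -0.1]},
  {"fingers": 0, "slide": [0.2, -0.16, -0.1]},
  {"fingers": 0, "slide": [0.2, -0.16, 0]},
  {"fingers": 0, "slide": [0.2, -0.16, 0]},
  {"fingers": 0, "slide": [0.2, -0.16, 0]},
  {"fingers": 0, "slide": [0.2, -0.16, 0]},
  {"fingers": 0, "slide": [0.2, -0.16, 0]},
  {"fingers": 0, "slide": [0.2, -0.16, 0]},
  {"fingers": 0, "slide": [0.2, -0.16, 0]},
  {"fingers": 0, "slide": [0.2, -0.16, 0]},
  {"fingers": 0, "slide": [0.2, -0.16, 0]},
  {"fingers": 0, "slide": [0.2, -0.16, 0]},
  {"fingers": 0, "slide": [0.2, -0.16, 0]},
  {"fingers": 0, "slide": [0.2, -0.16, 0]},
  {"fingers": 0, "slide": [0.2, -0.16, 0]},
  {"fingers": 0, "slide": [0.2, -0.16, 0]},
  {"fingers": 0, "slide": [0.1, -0.08, 0]},
  {"fingers": 0},
])

```text
invalid input
```

```bash
cat > st.py <<'E'
from h import *
import sys
C=np.array([0.598,0.130])
s=robot.sense();y=s["eef_rot"][2]
d=C-s["eef_pos"][:2]
print("t%.1f"%s["time_s"],"pos",s["eef_pos"].round(4),"rot",np.degrees(s["eef_rot"]).round(1),"j",s["joint_pos"].round(3),"F",s["force"].round(1),"M",s["moment"].round(3),"open",round(s["opening"],3),"grip",round(s["grip_force"],1))
print("slide to centre",((d@np.array([[np.cos(y),np.sin(y)],[np.sin(y),-np.cos(y)]]).T)/.15).round(4))
E
python3 st.py
```

```text
t1.1 pos [ 0.1656 -0.5245  0.2423] rot [180.   -0.   17.5] j [-1.265  0.087  0.176  1.66   0.     1.571] F [0.6 0.3 0.5] M [ 0.058 -0.035 -0.063] open 0.997 grip 0.0
slide to centre [ 4.0625 -3.293 ]
```

Call:
servo_tool([
  {"fingers": 0, "slide": [0.1, -0.08, -0.1], "angular": [0, 0, 0]},
  {"fingers": 0, "slide": [0.2, -0.16, -0.1], "angular": [0, 0, 0]},
  {"fingers": 0, "slide": [0.2, -0.16, -0.1], "angular": [0, 0, 0]},
  {"fingers": 0, "slide": [0.2, -0.16, -0.1], "angular": [0, 0, 0]},
  {"fingers": 0, "slide": [0.2, -0.16, 0], "angular": [0, 0, 0]},
  {"fingers": 0, "slide": [0.2, -0.16, 0], "angular": [0, 0, 0]},
  {"fingers": 0, "slide": [0.2, -0.16, 0], "angular": [0, 0, 0]},
  {"fingers": 0, "slide": [0.2, -0.16, 0], "angular": [0, 0, 0]},
  {"fingers": 0, "slide": [0.2, -0.16, 0], "angular": [0, 0, 0]},
  {"fingers": 0, "slide": [0.2, -0.16, 0], "angular": [0, 0, 0]},
  {"fingers": 0, "slide": [0.2, -0.16, 0], "angular": [0, 0, 0]},
  {"fingers": 0, "slide": [0.2, -0.16, 0], "angular": [0, 0, 0]},
  {"fingers": 0, "slide": [0.2, -0.16, 0], "angular": [0, 0, 0]},
  {"fingers": 0, "slide": [0.2, -0.16, 0], "angular": [0, 0, 0]},
  {"fingers": 0, "slide": [0.2, -0.16, 0], "angular": [0, 0, 0]},
  {"fingers": 0, "slide": [0.2, -0.16, 0], "angular": [0, 0, 0]},
  {"fingers": 0, "slide": [0.2, -0.16, 0], "angular": [0, 0, 0]},
  {"fingers": 0, "slide": [0.2, -0.16, 0], "angular": [0, 0, 0]},
  {"fingers": 0, "slide": [0.1, -0.08, 0], "angular": [0, 0, 0]},
  {"fingers": 0, "slide": [0, 0, 0], "angular": [0, 0, 0]},
])

```text
time_s: 3.1
eef_pos: [0.5508, 0.0527, 0.3022]
eef_rot: [-3.141, 0.0, 0.309]
force: [0.1, -0.7, -0.4]
opening: 1.0
grip_force: 0.0
```

```bash
python3 st.py
python3 - <<'E'
from h import *
print(wheel("scene",0.190)[1:3]); print(wheel("top",0.190)[1:3])
E
```

```text
t3.1 pos [0.5508 0.0527 0.3022] rot [-180.     0.    17.7] j [0.095 0.128 0.339 1.782 0.    2.928] F [ 0.1 -0.7 -0.4] M [-0.028  0.016 -0.006] open 1.0 grip 0.0
slide to centre [ 0.4561 -0.3955]
(array([0.59864276, 0.13011101]), 30.357057571411133)
(array([0., 0.]), 0.0)
```

Call:
servo_tool([
  {"fingers": 0, "slide": [0.152, -0.132, 0], "angular": [0, 0, 0]},
  {"fingers": 0, "slide": [0.152, -0.132, 0], "angular": [0, 0, 0]},
  {"fingers": 0, "slide": [0.152, -0.132, 0], "angular": [0, 0, 0]},
  {"fingers": 0, "slide": [0, 0, 0], "angular": [0, 0, -0.047]},
  {"fingers": 0, "slide": [0, 0, 0], "angular": [0, 0, -0.047]},
  {"fingers": 0, "slide": [0, 0, 0], "angular": [0, 0, -0.047]},
  {"fingers": 0, "slide": [0, 0, 0], "angular": [0, 0, -0.047]},
  {"fingers": 0, "slide": [0, 0, 0], "angular": [0, 0, -0.047]},
  {"fingers": 0, "slide": [0, 0, 0], "angular": [0, 0, -0.047]},
  {"fingers": 0, "slide": [0, 0, 0], "angular": [0, 0, -0.047]},
  {"fingers": 0, "slide": [0, 0, 0], "angular": [0, 0, -0.047]},
  {"fingers": 0, "slide": [0, 0, 0], "angular": [0, 0, -0.047]},
  {"fingers": 0, "slide": [0, 0, 0], "angular": [0, 0, -0.047]},
  {"fingers": 0, "slide": [0, 0, 0], "angular": [0, 0, -0.047]},
  {"fingers": 0, "slide": [0, 0, 0], "angular": [0, 0, -0.047]},
  {"fingers": 0, "slide": [0, 0, 0], "angular": [0, 0, -0.047]},
  {"fingers": 0, "slide": [0, 0, 0], "angular": [0, 0, -0.047]},
  {"fingers": 0, "slide": [0, 0, 0], "angular": [0, 0, -0.047]},
  {"fingers": 0, "slide": [0, 0, 0], "angular": [0, 0, -0.047]},
  {"fingers": 0, "slide": [0, 0, 0], "angular": [0, 0, -0.047]},
])

```text
time_s: 5.2
eef_pos: [0.5972, 0.1261, 0.3034]
eef_rot: [3.141, 0.001, 2.821]
force: [0.5, 0.6, -0.1]
opening: 0.999
grip_force: 0.0
```

Call:
servo_tool([
  {"fingers": 0, "slide": [0, 0, 0], "angular": [0, 0, -0.047]},
  {"fingers": 0, "slide": [0, 0, 0], "angular": [0, 0, -0.047]},
  {"fingers": 0, "slide": [0, 0, 0], "angular": [0, 0, -0.047]},
  {"fingers": 0, "slide": [0, 0, 0], "angular": [0, 0, -0.047]},
  {"fingers": 0, "slide": [0, 0, 0], "angular": [0, 0, -0.047]},
  {"fingers": 0, "slide": [0, 0, 0], "angular": [0, 0, -0.047]},
  {"fingers": 0, "slide": [0, 0, 0], "angular": [0, 0, -0.047]},
  {"fingers": 0, "slide": [0, 0, 0], "angular": [0, 0, -0.047]},
  {"fingers": 0, "slide": [0, 0, 0], "angular": [0, 0, -0.047]},
  {"fingers": 0, "slide": [0, 0, 0], "angular": [0, 0, -0.047]},
  {"fingers": 0, "slide": [0, 0, 0], "angular": [0, 0, -0.047]},
  {"fingers": 0, "slide": [0, 0, 0], "angular": [0, 0, -0.047]},
  {"fingers": 0, "slide": [0, 0, 0], "angular": [0, 0, -0.047]},
  {"fingers": 0, "slide": [0, 0, 0], "angular": [0, 0, -0.047]},
  {"fingers": 0, "slide": [0, 0, 0], "angular": [0, 0, -0.047]},
  {"fingers": 0, "slide": [0, 0, 0], "angular": [0, 0, -0.047]},
  {"fingers": 0, "slide": [0, 0, 0], "angular": [0, 0, -0.047]},
  {"fingers": 0, "slide": [0, 0, 0], "angular": [0, 0, 0]},
  {"fingers": 0, "slide": [0, 0, 0], "angular": [0, 0, 0]},
])

```text
time_s: 7.1
eef_pos: [0.5975, 0.1265, 0.303]
eef_rot: [-3.141, -0.0, -0.962]
force: [0.5, 0.0, -0.4]
opening: 1.0
grip_force: 0.0
```

```bash
python3 st.py
python3 - <<'E'
from h import *
a=wheel("scene",0.190);print(a[1:3],a[3].mean(0) if len(a[3]) else 0)
E
```

```text
t7.1 pos [0.5975 0.1265 0.303 ] rot [-180.    -0.   -55.1] j [ 0.209  0.276  0.514  1.808 -0.    -1.97 ] F [ 0.5  0.  -0.4] M [-0.013  0.07   0.039] open 1.0 grip 0.0
slide to centre [-0.017  -0.0162]
(array([0.59818915, 0.12995584]), 30.568925857543945) [0.58683265 0.14126491]
```

Call:
servo_tool([
  {"fingers": 0, "slide": [-0.017, -0.016, 0], "angular": [0, 0, 0]},
  {"fingers": 0, "slide": [0, 0, 0], "angular": [0, 0, -0.047]},
  {"fingers": 0, "slide": [0, 0, 0], "angular": [0, 0, -0.047]},
  {"fingers": 0, "slide": [0, 0, 0], "angular": [0, 0, -0.047]},
  {"fingers": 0, "slide": [0, 0, 0], "angular": [0, 0, -0.047]},
  {"fingers": 0, "slide": [0, 0, 0], "angular": [0, 0, -0.047]},
  {"fingers": 0, "slide": [0, 0, 0], "angular": [0, 0, -0.047]},
  {"fingers": 0, "slide": [0, 0, 0.2], "angular": [0, 0, 0]},
  {"fingers": 0, "slide": [0, 0, 0.2], "angular": [0, 0, 0]},
  {"fingers": 0, "slide": [0, 0, 0.1], "angular": [0, 0, 0]},
  {"fingers": 0, "slide": [0, 0, 0.05], "angular": [0, 0, 0]},
  {"fingers": 0, "slide": [0, 0, 0], "angular": [0, 0, 0]},
])

```text
time_s: 8.35
eef_pos: [0.598, 0.1308, 0.2191]
eef_rot: [3.141, 0.001, -0.072]
force: [0.3, -0.8, 0.4]
opening: 1.002
grip_force: 0.0
```

```bash
python3 st.py
```

```text
t8.3 pos [0.598  0.1308 0.2191] rot [ 1.8e+02  1.0e-01 -4.1e+00] j [ 0.215  0.233  0.296  1.635  0.    -2.854] F [ 0.3 -0.8  0.4] M [-0.011  0.04   0.019] open 1.002 grip 0.0
slide to centre [0.0005 0.0055]
```

Call:
servo_tool([
  {"fingers": 0, "slide": [0, 0.005, 0.1], "angular": [0, 0, 0]},
  {"fingers": 0, "slide": [0, 0, 0.08], "angular": [0, 0, 0]},
  {"fingers": 0, "slide": [0, 0, 0.05], "angular": [0, 0, 0]},
  {"fingers": 1, "slide": [0, 0, 0], "angular": [0, 0, 0]},
  {"fingers": 1, "slide": [0, 0, 0], "angular": [0, 0, 0]},
  {"fingers": 1, "slide": [0, 0, 0], "angular": [0, 0, 0]},
  {"fingers": 1, "slide": [0, 0, 0], "angular": [0, 0, 0]},
  {"fingers": 1, "slide": [0, 0, 0], "angular": [0, 0, 0]},
])

```text
time_s: 9.15
eef_pos: [0.5984, 0.1289, 0.1866]
eef_rot: [3.14, -0.001, -0.072]
force: [-2.2, -6.3, 3.1]
opening: 0.663
grip_force: 63.8
```

```bash
python3 st.py
```

```text
t9.2 pos [0.5984 0.1289 0.1866] rot [ 1.799e+02 -1.000e-01 -4.100e+00] j [ 2.130e-01  2.230e-01  2.210e-01  1.568e+00 -2.000e-03 -2.856e+00] F [-2.2 -6.3  3.1] M [-1.251  0.387 -0.02 ] open 0.663 grip 63.8
slide to centre [-0.0031 -0.0071]
```

Create tq.py:
```python
from workcell import robot
import numpy as np,sys
R=[]
for i in range(int(sys.argv[1]) if len(sys.argv)>1 else 3):
    s=robot.sense();R.append(np.r_[s["moment"][2],s["joint_efforts"][5],s["force"],s["eef_pos"],np.degrees(s["eef_rot"][2]),s["joint_pos"][5]])
    robot.grab_frame("scene")
R=np.array(R)
print("t%.2f"%s["time_s"],"Mz",R[:,0].round(3),"tau6",R[:,1].round(4),"F",R[:,2:5].mean(0).round(1),"pos",R[-1,5:8].round(4),"yaw",R[-1,8].round(2),"j6",R[-1,9].round(4),"Mz avg",R[:,0].mean().round(3),"grip",round(s["grip_force"],1))
```

```text
(no output)
```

Call:
servo_tool([
  {"fingers": 1, "slide": [0, 0.008, 0], "angular": [0, 0, 0]},
  {"fingers": 1, "slide": [0, 0, 0], "angular": [0, 0, 0.04]},
  {"fingers": 1, "slide": [0, 0, 0], "angular": [0, 0, 0.04]},
  {"fingers": 1, "slide": [0, 0, 0], "angular": [0, 0, 0]},
])

```text
time_s: 9.55
eef_pos: [0.5984, 0.1285, 0.1865]
eef_rot: [-3.141, -0.001, -0.325]
force: [-2.2, -3.6, 5.7]
opening: 0.665
grip_force: 64.0
```

```bash
python3 tq.py
```

```text
t9.65 Mz [ 0.003 -0.022 -0.025] tau6 [1.859  0.7706 0.2005] F [-2.2 -3.3  6.3] pos [0.5984 0.1285 0.1865] yaw -18.28 j6 -2.6107 Mz avg -0.015 grip 64.0
```

Call:
servo_tool([
  {"fingers": 1, "slide": [0, 0.005, 0], "angular": [0, 0, 0.04]},
  {"fingers": 1, "slide": [0, 0, 0], "angular": [0, 0, 0.04]},
  {"fingers": 1, "slide": [0, 0, 0], "angular": [0, 0, 0]},
])

```text
time_s: 10.0
eef_pos: [0.5983, 0.1283, 0.1865]
eef_rot: [-3.14, -0.001, -0.574]
force: [-2.0, -1.7, 5.9]
opening: 0.664
grip_force: 64.0
```

```bash
python3 tq.py
```

```text
t10.10 Mz [0.178 0.181 0.175] tau6 [1.783  0.7372 0.3052] F [-1.8 -1.4  5.6] pos [0.5983 0.1283 0.1865] yaw -32.64 j6 -2.3607 Mz avg 0.178 grip 64.0
```

Call:
servo_tool([
  {"fingers": 1, "slide": [0, 0, 0], "angular": [0, 0, 0.035]},
  {"fingers": 1, "slide": [0, 0, 0], "angular": [0, 0, 0.035]},
  {"fingers": 1, "slide": [0, 0, 0], "angular": [0, 0, 0]},
])

```text
time_s: 10.45
eef_pos: [0.5982, 0.1283, 0.1865]
eef_rot: [-3.14, -0.001, -0.793]
force: [-1.9, -1.5, 5.3]
opening: 0.666
grip_force: 64.0
```

```bash
python3 tq.py
```

```text
t10.55 Mz [0.239 0.191 0.204] tau6 [1.6112 0.7072 0.3322] F [-1.3 -1.4  5.2] pos [0.5983 0.1282 0.1865] yaw -45.24 j6 -2.1409 Mz avg 0.211 grip 64.0
```

Call:
servo_tool([
  {"fingers": 1, "slide": [0, 0, 0], "angular": [0, 0, 0.028]},
  {"fingers": 1, "slide": [0, 0, 0], "angular": [0, 0, 0]},
])

```text
time_s: 10.8
eef_pos: [0.5983, 0.1283, 0.1865]
eef_rot: [-3.14, -0.001, -0.88]
force: [-1.7, -2.6, 4.9]
opening: 0.666
grip_force: 64.0
```

```bash
python3 tq.py
```

```text
t10.90 Mz [0.261 0.272 0.187] tau6 [1.2419 0.5967 0.3152] F [-1.4 -1.6  5.8] pos [0.5982 0.1283 0.1865] yaw -50.27 j6 -2.053 Mz avg 0.24 grip 64.0
```

Call:
servo_tool([
  {"fingers": 1, "slide": [0, 0, 0], "angular": [0, 0, 0.028]},
  {"fingers": 1, "slide": [0, 0, 0], "angular": [0, 0, 0]},
])

```text
time_s: 11.15
eef_pos: [0.5982, 0.1283, 0.1865]
eef_rot: [-3.14, -0.001, -0.968]
force: [-1.3, -2.2, 5.4]
opening: 0.663
grip_force: 64.0
```

```bash
python3 tq.py
```

```text
t11.25 Mz [0.246 0.22  0.2  ] tau6 [1.2418 0.5968 0.3154] F [-1.5 -1.7  5.9] pos [0.5982 0.1283 0.1865] yaw -55.31 j6 -1.9651 Mz avg 0.222 grip 64.0
```

Call:
servo_tool([
  {"fingers": 1, "slide": [0, 0, 0], "angular": [0, 0, 0.028]},
  {"fingers": 1, "slide": [0, 0, 0], "angular": [0, 0, 0]},
])

```text
time_s: 11.5
eef_pos: [0.5982, 0.1283, 0.1865]
eef_rot: [-3.14, -0.0, -1.056]
force: [-1.1, -1.0, 6.4]
opening: 0.661
grip_force: 64.0
```

```bash
python3 tq.py
```

```text
t11.60 Mz [0.168 0.163 0.212] tau6 [1.242  0.597  0.3155] F [-1.2 -1.3  5.9] pos [0.5982 0.1283 0.1865] yaw -60.35 j6 -1.8771 Mz avg 0.181 grip 64.1
```

Call:
servo_tool([
  {"fingers": 1, "slide": [0, 0, 0], "angular": [0, 0, 0.028]},
  {"fingers": 1, "slide": [0, 0, 0], "angular": [0, 0, 0]},
])

```text
time_s: 11.85
eef_pos: [0.5982, 0.1283, 0.1865]
eef_rot: [-3.14, -0.0, -1.144]
force: [-1.5, -1.6, 5.2]
opening: 0.669
grip_force: 64.1
```

```bash
python3 tq.py
```

```text
t11.95 Mz [0.216 0.236 0.183] tau6 [1.242  0.597  0.3155] F [-1.6 -1.2  5.8] pos [0.5982 0.1283 0.1865] yaw -65.39 j6 -1.7891 Mz avg 0.212 grip 64.1
```

Call:
servo_tool([
  {"fingers": 1, "slide": [0, 0, 0], "angular": [0, 0, 0.028]},
  {"fingers": 1, "slide": [0, 0, 0], "angular": [0, 0, 0]},
])

```text
time_s: 12.2
eef_pos: [0.5982, 0.1283, 0.1865]
eef_rot: [-3.14, -0.0, -1.232]
force: [-1.8, -2.0, 4.8]
opening: 0.668
grip_force: 64.1
```

```bash
python3 tq.py
```

```text
t12.30 Mz [0.217 0.239 0.214] tau6 [1.242  0.597  0.3155] F [-2.4 -1.6  5.5] pos [0.5982 0.1283 0.1865] yaw -70.43 j6 -1.7012 Mz avg 0.223 grip 64.1
```

Call:
servo_tool([
  {"fingers": 1, "slide": [0, 0, 0], "angular": [0, 0, 0.028]},
  {"fingers": 1, "slide": [0, 0, 0], "angular": [0, 0, 0]},
])

```text
time_s: 12.55
eef_pos: [0.5982, 0.1283, 0.1865]
eef_rot: [-3.14, 0.0, -1.32]
force: [-0.7, -1.5, 5.1]
opening: 0.667
grip_force: 64.1
```

```bash
python3 tq.py
```

```text
t12.65 Mz [0.233 0.243 0.208] tau6 [1.2419 0.597  0.3155] F [-1.  -1.1  5.7] pos [0.5982 0.1283 0.1865] yaw -75.47 j6 -1.6132 Mz avg 0.228 grip 64.1
```

Call:
servo_tool([
  {"fingers": 1, "slide": [0, 0, 0], "angular": [0, 0, 0.028]},
  {"fingers": 1, "slide": [0, 0, 0], "angular": [0, 0, 0]},
])

```text
time_s: 12.9
eef_pos: [0.5982, 0.1283, 0.1865]
eef_rot: [-3.14, 0.0, -1.408]
force: [-1.5, -1.3, 5.1]
opening: 0.665
grip_force: 64.1
```

```bash
python3 tq.py
```

```text
t13.00 Mz [0.243 0.234 0.212] tau6 [1.2419 0.597  0.3155] F [-1.7 -1.7  5.7] pos [0.5982 0.1283 0.1865] yaw -80.51 j6 -1.5253 Mz avg 0.23 grip 64.1
```

Call:
servo_tool([
  {"fingers": 1, "slide": [0, 0, 0], "angular": [0, 0, 0.028]},
  {"fingers": 1, "slide": [0, 0, 0], "angular": [0, 0, 0]},
])

```text
time_s: 13.25
eef_pos: [0.5982, 0.1282, 0.1865]
eef_rot: [-3.14, 0.0, -1.496]
force: [-1.4, -1.4, 5.6]
opening: 0.668
grip_force: 64.1
```

```bash
python3 tq.py
python3 - <<'E'
from h import *
p,c,r,w=wheel("scene",0.1945);print(c,r,len(w),w.mean(0) if len(w) else 0)
cv2.imwrite("pics/grip.png",cv2.resize(p["img"][280:390,310:450,::-1],None,fx=5,fy=5))
E
```

```text
t13.35 Mz [0.262 0.242 0.224] tau6 [1.2419 0.597  0.3155] F [-1.4 -1.3  5.5] pos [0.5982 0.1283 0.1865] yaw -85.55 j6 -1.4373 Mz avg 0.243 grip 64.1
[0.59803918 0.1341958 ] 29.015090942382812 80 [0.60470324 0.14037082]
```

View pics/grip.png

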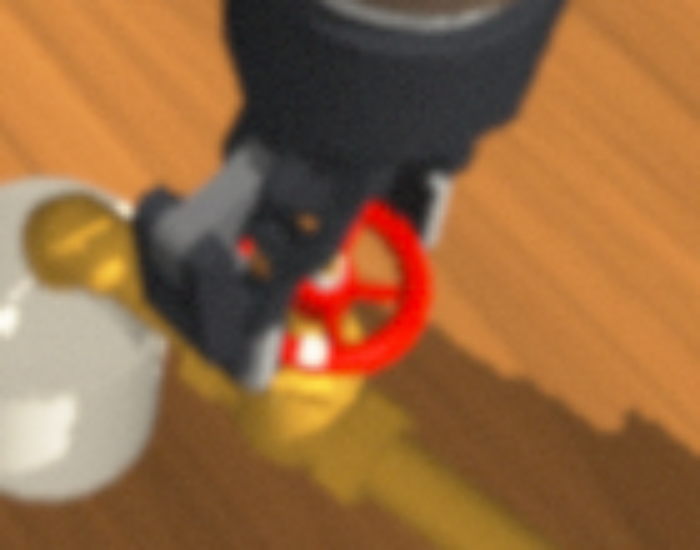

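The mark is now at pixel (372,350), so the wheel is turning with the gripper. Next I check that the angle matches.

Call:
servo_tool([
  {"fingers": 1, "slide": [0, 0, 0], "angular": [0, 0, 0.028]},
  {"fingers": 1, "slide": [0, 0, 0], "angular": [0, 0, 0]},
])

```text
time_s: 13.65
eef_pos: [0.5982, 0.1283, 0.1865]
eef_rot: [-3.14, 0.001, -1.584]
force: [-1.0, -1.8, 5.1]
opening: 0.667
grip_force: 64.1
```

```bash
python3 tq.py
python3 - <<'E'
from h import *
p=robot.grab_frame("scene")
for uv in ((393,339.6),(372.4,350)):
    m=toplane(p,[uv],0.1945)[0]-[0.598,0.129];print(m,np.degrees(np.arctan2(m[1],m[0])),np.hypot(*m))
E
```

```text
t13.75 Mz [0.247 0.261 0.243] tau6 [1.2419 0.5969 0.3155] F [-1.2 -1.6  6. ] pos [0.5982 0.1283 0.1865] yaw -90.59 j6 -1.3493 Mz avg 0.251 grip 64.1
[-0.01373824  0.02254229] 121.35992587740587 0.026398746154305066
[0.01924756 0.01785248] 42.84651725094569 0.026252227378814826
```

Call:
servo_tool([
  {"fingers": 1, "slide": [0, 0, 0], "angular": [0, 0, 0.028]},
  {"fingers": 1, "slide": [0, 0, 0], "angular": [0, 0, 0]},
])

```text
time_s: 14.05
eef_pos: [0.5982, 0.1283, 0.1865]
eef_rot: [-3.14, 0.001, -1.672]
force: [-1.2, -1.2, 6.0]
opening: 0.665
grip_force: 64.1
```

```bash
python3 tq.py
```

```text
t14.15 Mz [0.205 0.207 0.234] tau6 [1.2419 0.597  0.3154] F [-1.4 -1.4  5.7] pos [0.5982 0.1283 0.1865] yaw -95.63 j6 -1.2613 Mz avg 0.215 grip 64.1
```

Call:
servo_tool([
  {"fingers": 1, "slide": [0, 0, 0], "angular": [0, 0, 0.028]},
  {"fingers": 1, "slide": [0, 0, 0], "angular": [0, 0, 0]},
])

```text
time_s: 14.4
eef_pos: [0.5982, 0.1283, 0.1865]
eef_rot: [-3.14, 0.001, -1.76]
force: [-1.5, -1.4, 5.4]
opening: 0.665
grip_force: 64.1
```

```bash
python3 tq.py
```

```text
t14.50 Mz [0.209 0.251 0.2  ] tau6 [1.2418 0.5969 0.3154] F [-1.7 -1.4  5.7] pos [0.5982 0.1283 0.1865] yaw -100.67 j6 -1.1734 Mz avg 0.22 grip 64.1
```

Call:
servo_tool([
  {"fingers": 1, "slide": [0, 0, 0], "angular": [0, 0, 0.028]},
  {"fingers": 1, "slide": [0, 0, 0], "angular": [0, 0, 0]},
])

```text
time_s: 14.75
eef_pos: [0.5981, 0.1283, 0.1865]
eef_rot: [-3.14, 0.001, -1.848]
force: [-1.2, -1.4, 6.3]
opening: 0.663
grip_force: 64.1
```

```bash
python3 tq.py
```

```text
t14.85 Mz [0.172 0.239 0.184] tau6 [1.2418 0.5969 0.3154] F [-1.7 -1.7  6.1] pos [0.5982 0.1283 0.1865] yaw -105.71 j6 -1.0855 Mz avg 0.198 grip 64.1
```

Call:
servo_tool([
  {"fingers": 1, "slide": [0, 0, 0], "angular": [0, 0, 0.028]},
  {"fingers": 1, "slide": [0, 0, 0], "angular": [0, 0, 0]},
])

```text
time_s: 15.1
eef_pos: [0.5982, 0.1283, 0.1865]
eef_rot: [-3.14, 0.001, -1.936]
force: [-1.3, -1.7, 5.7]
opening: 0.668
grip_force: 64.1
```

```bash
python3 tq.py
```

```text
t15.20 Mz [0.222 0.19  0.216] tau6 [1.242  0.5969 0.3154] F [-1.8 -1.1  5.9] pos [0.5982 0.1283 0.1865] yaw -110.75 j6 -0.9974 Mz avg 0.209 grip 64.1
```

Call:
servo_tool([
  {"fingers": 1, "slide": [0, 0, 0], "angular": [0, 0, 0.028]},
  {"fingers": 1, "slide": [0, 0, 0], "angular": [0, 0, 0]},
])

```text
time_s: 15.45
eef_pos: [0.5982, 0.1283, 0.1865]
eef_rot: [-3.14, 0.001, -2.024]
force: [-2.4, -0.9, 5.6]
opening: 0.666
grip_force: 64.1
```

```bash
python3 tq.py
```

```text
t15.55 Mz [0.268 0.193 0.253] tau6 [1.2418 0.5969 0.3154] F [-2.3 -0.7  5.3] pos [0.5982 0.1283 0.1865] yaw -115.79 j6 -0.9094 Mz avg 0.238 grip 64.1
```

Call:
servo_tool([
  {"fingers": 1, "slide": [0, 0, 0], "angular": [0, 0, 0.028]},
  {"fingers": 1, "slide": [0, 0, 0], "angular": [0, 0, 0]},
])

```text
time_s: 15.8
eef_pos: [0.5982, 0.1283, 0.1865]
eef_rot: [-3.141, 0.001, -2.111]
force: [-2.0, -1.2, 5.1]
opening: 0.666
grip_force: 64.1
```

```bash
python3 tq.py
```

```text
t15.90 Mz [0.367 0.446 0.411] tau6 [1.4285 0.7723 0.4929] F [-1.9 -1.3  5.9] pos [0.5982 0.1283 0.1865] yaw -120.82 j6 -0.8217 Mz avg 0.408 grip 64.1
```

Seat contact: torque is up to 0.41 N m. One small nudge more for a gentle close.

Call:
servo_tool([
  {"fingers": 1, "slide": [0, 0, 0], "angular": [0, 0, 0.009]},
  {"fingers": 1, "slide": [0, 0, 0], "angular": [0, 0, 0]},
  {"fingers": 1, "slide": [0, 0, 0], "angular": [0, 0, 0]},
])

```text
time_s: 16.25
eef_pos: [0.5982, 0.1283, 0.1865]
eef_rot: [-3.141, 0.001, -2.137]
force: [-1.5, -1.6, 5.8]
opening: 0.662
grip_force: 64.1
```

```bash
python3 tq.py 6
```

```text
t16.50 Mz [0.451 0.461 0.47  0.385 0.439 0.462] tau6 [0.4761 0.4506 0.4448 0.4435 0.4433 0.4432] F [-2.  -1.5  5.8] pos [0.5982 0.1283 0.1865] yaw -122.42 j6 -0.7937 Mz avg 0.445 grip 64.1
```

Gently closed at about 0.444 N m. Now I let go and rotate the tool clockwise around the wheel, which gives a long counter-clockwise range for a single grip.

Call:
servo_tool([
  {"fingers": 0, "slide": [0, 0, 0], "angular": [0, 0, 0]},
  {"fingers": 0, "slide": [0, 0, 0], "angular": [0, 0, 0]},
  {"fingers": 0, "slide": [0, 0, 0], "angular": [0, 0, 0]},
  {"fingers": 0, "slide": [0, 0, 0], "angular": [0, 0, 0]},
  {"fingers": 0, "slide": [0, 0, 0], "angular": [0, 0, 0]},
  {"fingers": 0, "slide": [0, 0, 0], "angular": [0, 0, 0]},
])

```text
time_s: 17.15
eef_pos: [0.5979, 0.1281, 0.1852]
eef_rot: [3.142, -0.0, -2.141]
force: [-0.2, 0.5, -1.2]
opening: 0.997
grip_force: 0.0
```

```bash
python3 st.py; python3 tq.py 1;python3 - <<'E'
from h import *
p,c,r,w=wheel("scene",0.1945)
cv2.imwrite("pics/rel.png",cv2.resize(p["img"][280:390,310:450,::-1],None,fx=5,fy=5))
E
```

```text
t17.1 pos [0.5979 0.1281 0.1852] rot [ 180.    -0.  -122.7] j [ 0.211  0.222  0.218  1.566  0.    -0.789] F [-0.2  0.5 -1.2] M [-0.006 -0.033  0.048] open 0.997 grip 0.0
slide to centre [-0.0109  0.0065]
t17.15 Mz [0.048] tau6 [-0.0057] F [-0.2  0.5 -1.2] pos [0.5979 0.1281 0.1852] yaw -122.69 j6 -0.7893 Mz avg 0.048 grip 0.0
```

View pics/rel.png

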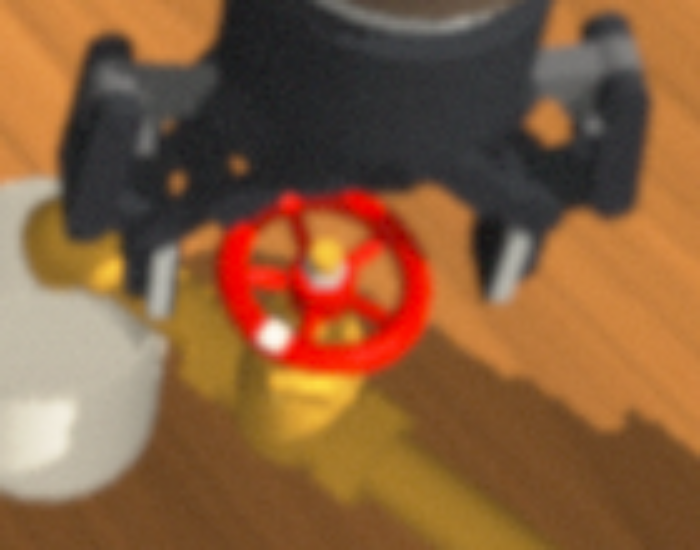

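The released wheel's mark is at pixel (365,347) and both fingers are clear of the rim. Rotating the tool for the re-grip.

Call:
servo_tool([
  {"fingers": 0, "slide": [0, 0, 0], "angular": [0, 0, 0.047]},
  {"fingers": 0, "slide": [0, 0, 0], "angular": [0, 0, 0.047]},
  {"fingers": 0, "slide": [0, 0, 0], "angular": [0, 0, 0.047]},
  {"fingers": 0, "slide": [0, 0, 0], "angular": [0, 0, 0.047]},
  {"fingers": 0, "slide": [0, 0, 0], "angular": [0, 0, 0.047]},
  {"fingers": 0, "slide": [0, 0, 0], "angular": [0, 0, 0.047]},
  {"fingers": 0, "slide": [0, 0, 0], "angular": [0, 0, 0.047]},
  {"fingers": 0, "slide": [0, 0, 0], "angular": [0, 0, 0.047]},
  {"fingers": 0, "slide": [0, 0, 0], "angular": [0, 0, 0.047]},
  {"fingers": 0, "slide": [0, 0, 0], "angular": [0, 0, 0.047]},
  {"fingers": 0, "slide": [0, 0, 0], "angular": [0, 0, 0.047]},
  {"fingers": 0, "slide": [0, 0, 0], "angular": [0, 0, 0.047]},
  {"fingers": 0, "slide": [0, 0, 0], "angular": [0, 0, 0.047]},
  {"fingers": 0, "slide": [0, 0, 0], "angular": [0, 0, 0.047]},
  {"fingers": 0, "slide": [0, 0, 0], "angular": [0, 0, 0.047]},
  {"fingers": 0, "slide": [0, 0, 0], "angular": [0, 0, 0.047]},
  {"fingers": 0, "slide": [0, 0, 0], "angular": [0, 0, 0.047]},
  {"fingers": 0, "slide": [0, 0, 0], "angular": [0, 0, 0.047]},
  {"fingers": 0, "slide": [0, 0, 0], "angular": [0, 0, 0.047]},
  {"fingers": 0, "slide": [0, 0, 0], "angular": [0, 0, 0.047]},
])

```text
time_s: 19.25
eef_pos: [0.5979, 0.1281, 0.1853]
eef_rot: [-3.142, -0.0, 1.183]
force: [0.4, 0.4, 0.5]
opening: 0.998
grip_force: 0.0
```

Call:
servo_tool([
  {"fingers": 0, "slide": [0, 0, 0], "angular": [0, 0, 0.047]},
  {"fingers": 0, "slide": [0, 0, 0], "angular": [0, 0, 0.047]},
  {"fingers": 0, "slide": [0, 0, 0], "angular": [0, 0, 0.047]},
  {"fingers": 0, "slide": [0, 0, 0], "angular": [0, 0, 0.047]},
  {"fingers": 0, "slide": [0, 0, 0], "angular": [0, 0, 0.04]},
  {"fingers": 0, "slide": [0, 0, 0], "angular": [0, 0, 0]},
  {"fingers": 0, "slide": [0, 0, 0], "angular": [0, 0, 0]},
  {"fingers": 1, "slide": [0, 0, 0], "angular": [0, 0, 0]},
  {"fingers": 1, "slide": [0, 0, 0], "angular": [0, 0, 0]},
  {"fingers": 1, "slide": [0, 0, 0], "angular": [0, 0, 0]},
  {"fingers": 1, "slide": [0, 0, 0], "angular": [0, 0, 0]},
  {"fingers": 1, "slide": [0, 0, 0], "angular": [0, 0, 0]},
])

```text
time_s: 20.45
eef_pos: [0.598, 0.1282, 0.1859]
eef_rot: [3.141, -0.001, 0.473]
force: [-1.2, -0.3, 6.4]
opening: 0.663
grip_force: 63.5
```

```bash
python3 st.py; python3 tq.py 3
```

```text
t20.4 pos [0.598  0.1282 0.1859] rot [ 1.80e+02 -1.00e-01  2.71e+01] j [0.211 0.222 0.218 1.567 0.    2.88 ] F [-1.2 -0.3  6.4] M [0.08  0.273 0.028] open 0.663 grip 63.5
slide to centre [ 0.0053 -0.011 ]
t20.55 Mz [ 0.028  0.038 -0.028] tau6 [-0.0097  0.0003  0.0032] F [-1.2  0.3  6. ] pos [0.598  0.1282 0.1859] yaw 27.09 j6 2.8798 Mz avg 0.013 grip 63.5
```

Gripped with no load on the wheel. I'll open counter-clockwise in small sensed steps to find where the slack ends.

Call:
servo_tool([
  {"fingers": 1, "slide": [0, 0, 0], "angular": [0, 0, -0.04]},
  {"fingers": 1, "slide": [0, 0, 0], "angular": [0, 0, 0]},
  {"fingers": 1, "slide": [0, 0, 0], "angular": [0, 0, 0]},
])

```text
time_s: 20.9
eef_pos: [0.598, 0.1282, 0.1859]
eef_rot: [3.141, -0.001, 0.599]
force: [-1.2, 1.2, 5.6]
opening: 0.665
grip_force: 63.6
```

```bash
python3 tq.py 1
```

```text
t20.90 Mz [-0.004] tau6 [-0.13] F [-1.2  1.2  5.6] pos [0.598  0.1282 0.1859] yaw 34.31 j6 2.7539 Mz avg -0.004 grip 63.6
```

Call:
servo_tool([
  {"fingers": 1, "slide": [0, 0, 0], "angular": [0, 0, -0.04]},
  {"fingers": 1, "slide": [0, 0, 0], "angular": [0, 0, 0]},
  {"fingers": 1, "slide": [0, 0, 0], "angular": [0, 0, 0]},
])

```text
time_s: 21.25
eef_pos: [0.598, 0.1282, 0.1859]
eef_rot: [3.141, -0.001, 0.724]
force: [-0.5, 0.3, 5.5]
opening: 0.667
grip_force: 63.6
```

```bash
python3 tq.py 1
```

```text
t21.25 Mz [-0.002] tau6 [-0.13] F [-0.5  0.3  5.5] pos [0.598  0.1282 0.1859] yaw 41.51 j6 2.6282 Mz avg -0.002 grip 63.6
```

Call:
servo_tool([
  {"fingers": 1, "slide": [0, 0, 0], "angular": [0, 0, -0.04]},
  {"fingers": 1, "slide": [0, 0, 0], "angular": [0, 0, 0]},
  {"fingers": 1, "slide": [0, 0, 0], "angular": [0, 0, 0]},
])

```text
time_s: 21.6
eef_pos: [0.598, 0.1282, 0.1859]
eef_rot: [3.141, -0.001, 0.85]
force: [-0.6, -0.5, 6.3]
opening: 0.666
grip_force: 63.7
```

```bash
python3 tq.py 1
```

```text
t21.60 Mz [0.016] tau6 [-0.13] F [-0.6 -0.5  6.3] pos [0.598  0.1282 0.1859] yaw 48.71 j6 2.5025 Mz avg 0.016 grip 63.7
```

Call:
servo_tool([
  {"fingers": 1, "slide": [0, 0, 0], "angular": [0, 0, -0.04]},
  {"fingers": 1, "slide": [0, 0, 0], "angular": [0, 0, 0]},
  {"fingers": 1, "slide": [0, 0, 0], "angular": [0, 0, 0]},
])

```text
time_s: 21.95
eef_pos: [0.598, 0.1281, 0.1859]
eef_rot: [3.141, -0.001, 0.976]
force: [-1.3, -0.2, 5.5]
opening: 0.667
grip_force: 63.7
```

```bash
python3 tq.py 1
```

```text
t21.95 Mz [0.009] tau6 [-0.13] F [-1.3 -0.2  5.5] pos [0.598  0.1281 0.1859] yaw 55.91 j6 2.3769 Mz avg 0.009 grip 63.7
```

Call:
servo_tool([
  {"fingers": 1, "slide": [0, 0, 0], "angular": [0, 0, -0.04]},
  {"fingers": 1, "slide": [0, 0, 0], "angular": [0, 0, 0]},
  {"fingers": 1, "slide": [0, 0, 0], "angular": [0, 0, 0]},
])

```text
time_s: 22.3
eef_pos: [0.5981, 0.1281, 0.1859]
eef_rot: [3.141, -0.001, 1.101]
force: [-0.8, 0.3, 5.1]
opening: 0.662
grip_force: 63.7
```

```bash
python3 tq.py 1
```

```text
t22.30 Mz [0.056] tau6 [-0.1301] F [-0.8  0.3  5.1] pos [0.5981 0.1281 0.1859] yaw 63.11 j6 2.2512 Mz avg 0.056 grip 63.7
```

Call:
servo_tool([
  {"fingers": 1, "slide": [0, 0, 0], "angular": [0, 0, -0.04]},
  {"fingers": 1, "slide": [0, 0, 0], "angular": [0, 0, 0]},
  {"fingers": 1, "slide": [0, 0, 0], "angular": [0, 0, 0]},
])

```text
time_s: 22.65
eef_pos: [0.5981, 0.1281, 0.1859]
eef_rot: [3.141, -0.0, 1.227]
force: [-1.7, 0.2, 5.8]
opening: 0.663
grip_force: 63.7
```

```bash
python3 tq.py 1
```

```text
t22.65 Mz [0.032] tau6 [-0.1299] F [-1.7  0.2  5.8] pos [0.5981 0.1281 0.1859] yaw 70.31 j6 2.1256 Mz avg 0.032 grip 63.7
```

Call:
servo_tool([
  {"fingers": 1, "slide": [0, 0, 0], "angular": [0, 0, -0.04]},
  {"fingers": 1, "slide": [0, 0, 0], "angular": [0, 0, 0]},
  {"fingers": 1, "slide": [0, 0, 0], "angular": [0, 0, 0]},
])

```text
time_s: 23.0
eef_pos: [0.5981, 0.1281, 0.1859]
eef_rot: [3.141, -0.0, 1.353]
force: [-1.6, -0.6, 5.2]
opening: 0.671
grip_force: 63.7
```

```bash
python3 tq.py 1
```

```text
t23.00 Mz [0.048] tau6 [-0.13] F [-1.6 -0.6  5.2] pos [0.5981 0.1281 0.1859] yaw 77.51 j6 1.9999 Mz avg 0.048 grip 63.7
```

Call:
servo_tool([
  {"fingers": 1, "slide": [0, 0, 0], "angular": [0, 0, -0.04]},
  {"fingers": 1, "slide": [0, 0, 0], "angular": [0, 0, 0]},
  {"fingers": 1, "slide": [0, 0, 0], "angular": [0, 0, 0]},
])

```text
time_s: 23.35
eef_pos: [0.5981, 0.1281, 0.1859]
eef_rot: [3.141, -0.0, 1.478]
force: [-1.4, 0.1, 4.4]
opening: 0.667
grip_force: 63.7
```

```bash
python3 tq.py 1
```

```text
t23.35 Mz [-0.163] tau6 [-0.3432] F [-1.4  0.1  4.4] pos [0.5981 0.1281 0.1859] yaw 84.69 j6 1.8745 Mz avg -0.163 grip 63.7
```

Call:
servo_tool([
  {"fingers": 1, "slide": [0, 0, 0], "angular": [0, 0, -0.04]},
  {"fingers": 1, "slide": [0, 0, 0], "angular": [0, 0, 0]},
  {"fingers": 1, "slide": [0, 0, 0], "angular": [0, 0, 0]},
])

```text
time_s: 23.7
eef_pos: [0.5981, 0.1281, 0.1859]
eef_rot: [3.141, -0.0, 1.604]
force: [-1.4, 0.5, 6.2]
opening: 0.671
grip_force: 63.7
```

```bash
python3 tq.py 1
```

```text
t23.70 Mz [-0.243] tau6 [-0.3442] F [-1.4  0.5  6.2] pos [0.5981 0.1281 0.1859] yaw 91.88 j6 1.7489 Mz avg -0.243 grip 63.7
```

Call:
servo_tool([
  {"fingers": 1, "slide": [0, 0, 0], "angular": [0, 0, -0.04]},
  {"fingers": 1, "slide": [0, 0, 0], "angular": [0, 0, 0]},
  {"fingers": 1, "slide": [0, 0, 0], "angular": [0, 0, 0]},
])

```text
time_s: 24.05
eef_pos: [0.5981, 0.1281, 0.1859]
eef_rot: [3.141, -0.0, 1.729]
force: [-0.7, 0.0, 4.3]
opening: 0.664
grip_force: 63.6
```

```bash
python3 tq.py 1
```

```text
t24.05 Mz [-0.22] tau6 [-0.3442] F [-0.7  0.   4.3] pos [0.5981 0.1281 0.1859] yaw 99.08 j6 1.6232 Mz avg -0.22 grip 63.6
```

Call:
servo_tool([
  {"fingers": 1, "slide": [0, 0, 0], "angular": [0, 0, -0.04]},
  {"fingers": 1, "slide": [0, 0, 0], "angular": [0, 0, 0]},
  {"fingers": 1, "slide": [0, 0, 0], "angular": [0, 0, 0]},
])

```text
time_s: 24.4
eef_pos: [0.5981, 0.1281, 0.1859]
eef_rot: [3.141, 0.0, 1.855]
force: [-1.1, -0.4, 5.7]
opening: 0.668
grip_force: 63.6
```

```bash
python3 tq.py 1
```

```text
t24.40 Mz [-0.173] tau6 [-0.3446] F [-1.1 -0.4  5.7] pos [0.5981 0.1281 0.1859] yaw 106.28 j6 1.4976 Mz avg -0.173 grip 63.6
```

The slack ended near yaw 80°, and the stem started to move at about 82.6° with a steady 0.214 N m. The target yaw is therefore about 263°, which is 157° more.

Call:
servo_tool([
  {"fingers": 1, "slide": [0, 0, 0], "angular": [0, 0, -0.045]},
  {"fingers": 1, "slide": [0, 0, 0], "angular": [0, 0, -0.045]},
  {"fingers": 1, "slide": [0, 0, 0], "angular": [0, 0, -0.045]},
  {"fingers": 1, "slide": [0, 0, 0], "angular": [0, 0, -0.045]},
  {"fingers": 1, "slide": [0, 0, 0], "angular": [0, 0, -0.045]},
  {"fingers": 1, "slide": [0, 0, 0], "angular": [0, 0, -0.045]},
  {"fingers": 1, "slide": [0, 0, 0], "angular": [0, 0, -0.045]},
  {"fingers": 1, "slide": [0, 0, 0], "angular": [0, 0, -0.045]},
  {"fingers": 1, "slide": [0, 0, 0], "angular": [0, 0, -0.045]},
  {"fingers": 1, "slide": [0, 0, 0], "angular": [0, 0, -0.045]},
  {"fingers": 1, "slide": [0, 0, 0], "angular": [0, 0, -0.045]},
  {"fingers": 1, "slide": [0, 0, 0], "angular": [0, 0, -0.045]},
  {"fingers": 1, "slide": [0, 0, 0], "angular": [0, 0, -0.045]},
  {"fingers": 1, "slide": [0, 0, 0], "angular": [0, 0, -0.045]},
  {"fingers": 1, "slide": [0, 0, 0], "angular": [0, 0, -0.045]},
  {"fingers": 1, "slide": [0, 0, 0], "angular": [0, 0, -0.045]},
])

```text
time_s: 26.05
eef_pos: [0.5982, 0.1283, 0.186]
eef_rot: [-3.141, 0.001, -2.161]
force: [-0.7, 1.2, 4.7]
opening: 0.667
grip_force: 63.6
```

```bash
python3 tq.py 5
python3 - <<'E'
from h import *
p=robot.grab_frame("scene")
cv2.imwrite("pics/op.png",cv2.resize(p["img"][280:390,310:450,::-1],None,fx=5,fy=5))
E
```

```text
t26.25 Mz [-0.239 -0.259 -0.211 -0.198 -0.244] tau6 [ 2.073   1.0033 -2.0479 -0.8546 -0.36  ] F [-0.6  1.   5. ] pos [0.5982 0.1283 0.1859] yaw -124.1 j6 -0.7645 Mz avg -0.23 grip 63.7
```

View pics/op.png

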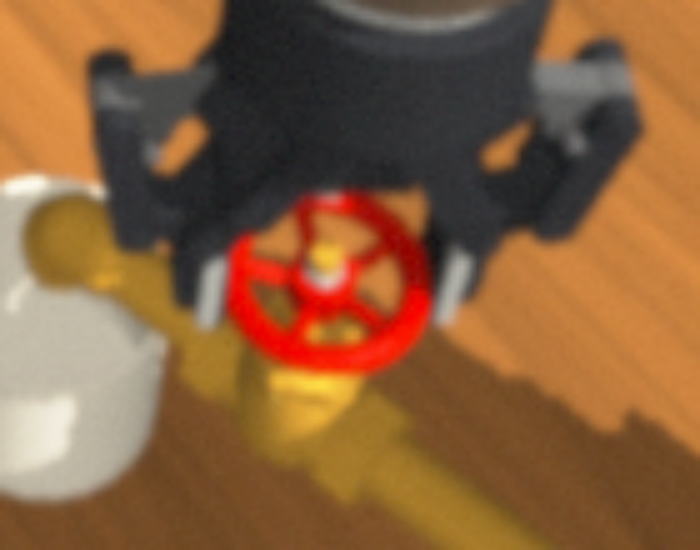

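The mark is hidden behind the gripper near crop (325,195), which is plausible for this much turn. Finishing the last 27.5°, then releasing and lifting clear.

Call:
servo_tool([
  {"fingers": 1, "slide": [0, 0, 0], "angular": [0, 0, -0.038]},
  {"fingers": 1, "slide": [0, 0, 0], "angular": [0, 0, -0.038]},
  {"fingers": 1, "slide": [0, 0, 0], "angular": [0, 0, -0.038]},
  {"fingers": 1, "slide": [0, 0, 0], "angular": [0, 0, -0.038]},
  {"fingers": 1, "slide": [0, 0, 0], "angular": [0, 0, 0]},
  {"fingers": 1, "slide": [0, 0, 0], "angular": [0, 0, 0]},
])

```text
time_s: 26.95
eef_pos: [0.5981, 0.1283, 0.1859]
eef_rot: [-3.141, 0.001, -1.689]
force: [-1.4, 1.8, 6.2]
opening: 0.667
grip_force: 63.7
```

```bash
python3 tq.py 3
```

```text
t27.05 Mz [-0.239 -0.203 -0.199] tau6 [-0.3402 -0.2296 -0.2038] F [-1.   1.2  5.7] pos [0.5982 0.1283 0.1859] yaw -96.76 j6 -1.2417 Mz avg -0.214 grip 63.7
```

Call:
servo_tool([
  {"fingers": 0, "slide": [0, 0, 0], "angular": [0, 0, 0]},
  {"fingers": 0, "slide": [0, 0, 0], "angular": [0, 0, 0]},
  {"fingers": 0, "slide": [0, 0, 0], "angular": [0, 0, 0]},
  {"fingers": 0, "slide": [0, 0, 0], "angular": [0, 0, 0]},
  {"fingers": 0, "slide": [0, 0, 0], "angular": [0, 0, 0]},
  {"fingers": 0, "slide": [0, 0, 0], "angular": [0, 0, 0]},
  {"fingers": 0, "slide": [0, 0, -0.05], "angular": [0, 0, 0]},
  {"fingers": 0, "slide": [0, 0, -0.1], "angular": [0, 0, 0]},
  {"fingers": 0, "slide": [0, 0, -0.2], "angular": [0, 0, 0]},
  {"fingers": 0, "slide": [0, 0, -0.2], "angular": [0, 0, 0]},
  {"fingers": 0, "slide": [0, 0, -0.2], "angular": [0, 0, 0]},
  {"fingers": 0, "slide": [0, 0, 0], "angular": [0, 0, 0]},
])

```text
time_s: 28.3
eef_pos: [0.5986, 0.1282, 0.3029]
eef_rot: [-3.135, 0.002, -1.689]
force: [0.0, 0.3, 0.1]
opening: 1.002
grip_force: 0.0
```

```bash
python3 st.py
python3 - <<'E'
from h import *
p,c,r,w=wheel("scene",0.1945)
print(c,r)
m=toplane(p,[(364.8,347.2)],0.1945)[0]-[0.598,0.129];print("mark at seat",np.degrees(np.arctan2(m[1],m[0])))
cv2.imwrite("pics/end.png",cv2.resize(p["img"][280:390,310:450,::-1],None,fx=5,fy=5))
E
```

```text
t28.3 pos [0.5986 0.1282 0.3029] rot [-1.796e+02  1.000e-01 -9.680e+01] j [ 0.211  0.274  0.51   1.801  0.    -1.241] F [0.  0.3 0.1] M [0.061 0.012 0.019] open 1.002 grip 0.0
slide to centre [-0.0112  0.0053]
[0.60070001 0.13166307] 30.01947784423828
mark at seat 19.69232251581941
```

View pics/end.png

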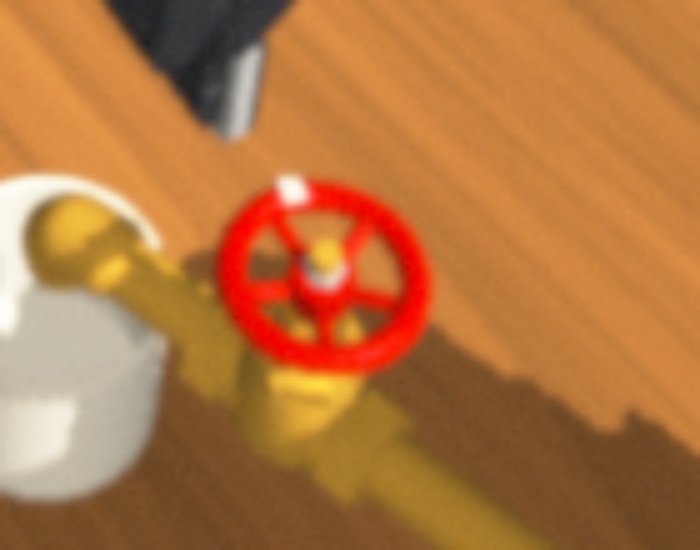

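The wheel is free and the gripper is clear above it. The mark is now at pixel (368.6, 318.2); I check its angle and hand in.

Run:
```python
from h import *
p=robot.grab_frame("scene")
m=toplane(p,[(368.6,318.2)],0.1945)[0]-[0.598,0.129];a=np.degrees(np.arctan2(m[1],m[0]))%360;print(a,a-19.7)
if abs(a-19.7-233)<8: print(robot.finish_job())
```

```text
247.43206959974086 227.73206959974087
the job is handed in; nothing more can be done
None
```

I shut the valve gently, peaking at about 0.44 N m on the seat. I then opened it by about half a turn of the stem past the slack, let go of the wheel and handed the job in at about 28 s. The opening is uncertain by a few degrees: the paint mark showed about 228° of wheel turn against the 233° I expected. I did not re-check the mug or the things on the crate at the end.

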